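Seat the brass block and snap the toggle clamp shut

ROBOT

A 7-joint arm with a two-finger parallel gripper is mounted at the origin on the work surface. World frame = base frame: x ahead of the robot, y to its left, z up, the work surface at z = 0. Lengths are in m, angles in rad, forces in N, time in s.
With the tool pointing down it reaches from about 0.425 to 0.875 m from the base axis. Payload 9.9 kg.
Tool frame: the origin (TCP) lies at the very end of the fingers, on their centre line; the grasp point (between the pads) lies 19 mm behind it; z points along the fingers, y is the direction in which the jaws open and shut (so a half turn about z gives the same grasp; the last joint's range is limited). The gripper opens to 85 mm and grips with 20 to 120 N. Pads are 22 mm wide; open, the fingers measure 114 mm over their backs; the gripper's body (76 mm by 85 mm) begins 54 mm behind the grasp point. The pads swing forward as they close: fully open they stand 13 mm farther back than shut.
Start: joints at [-1.414, 0.576, 0.025, 1.437, -0.015, 1.129, -0.057], TCP at [0.161, 0.656, 0.231] pointing down, gripper open.
Joint ranges: [-2.76, 2.76], [-0.34, 2.15], [-1.52, 1.57], [0.19, 2.46], [-1.09, 4.23], [0.17, 1.99], [-2.82, 2.82]. Speed limits (rad/s): [2.22, 2.22, 3.01, 3.01, 3.14, 3.14, 3.14].

INTERFACE

Orientations are given as a 3x3 rotation matrix whose columns are the frame's x, y, z axes.
In Python, from bench import bot gives the robot as it stands.
- The arm moves only by the tool apply_moves, never from a script. Its argument "motion" is a list of rows, each a list of 2 entries, a list of its own where there are three numbers: the shift along the world's x, y, z in mm, then the turn, a rotation vector about the world's x, y, z in degrees. In form: [[[tx, ty, tz], [wx, wy, wz]], ...]. A call has 1 to 5 rows; each row shifts and turns the commanded pose from where the row before left it; what a row does not reach is not made up. A row lasts 1/10 s, in which the tool goes at most 50 mm and 8.59 degrees, less where a joint would pass 70% of its speed; a pose out of reach is approached as far as the arm can. A call with a gripper value outside its range is refused whole. "gripper" is the opening in per cent of the stroke, from 0 (shut) to 100 (fully open), set as the call begins (left out, the last holds). The fingers move at their own pace and stop on an object; the grip force is fixed at half the most. Time passes only in rows, so rows that do not move let the fingers close. It gives the time, the measured TCP pose, the force and the opening at its end, in the units of the state.
- bot.get_state(): the state, without advancing time (a new reading comes with each control period).
- bot.snapshot(name): name is "scene" or "top" or "wrist"; returns the picture (420x560x3 uint8, red, green, blue); there is no depth.
- bot.camera_info(name): a dict with "camera_matrix" (3x3 intrinsics, pixels), "k1" (the pictures are not rectified: a ray, as slopes to the right and down, at radius r is drawn at 1 + k1 r^2 times it, then the intrinsics apply), "eye" and "rotation" of the camera in the world; the wrist camera has in their place "T_tool_cam" (4x4, takes a point from camera to tool coordinates, whose origin is the TCP and whose axes are the flange's). Camera axes: x right, y up, looking along -z (the intrinsics and any distortion apply to the point x, -y, -z); pixel columns grow to the right and rows downward; lengths in m; the calibration is good to about 2 mm. A picture is of the moment at which its call begins: read the wrist's pose just before it. camera_info takes no time and is no camera call.
- bot.job_done(): hands the job in, once; it reports no verdict.
The state is a dict: "time_s": time; "joints": joint angles; "qvel": joint speeds; "joint_torque": joint torques, N m; "tcp_pos": TCP position; "tool_rot": TCP orientation; "ft_force": force on the tool from outside, world axes, zero at the start; "ft_torque": the same for the moment, N m; "width": opening from 0.0 (shut) to 1.0 (fully open).
Only numpy, scipy, OpenCV 4.12 (cv2) and the standard library are available. Lean on these libraries where they do the work, as an engineer would, in place of code of your own. Each camera call takes 0.05 s, during which the arm holds its last target.

TASK

Get the brass block ready for drilling: with the fingertips push it along the fixture plate until it sits squarely home against both the long fence and the short end stop, then push the toggle clamp's lever over and down, past its dead point, until it snaps into lock with the rubber foot bearing on the block. Only push - never lift or carry the block - and leave the other things on the bench where they are.

Things in the scene. Friction and masses are not known exactly. Their poses are not given: they have to be found in the camera images.
- fixture: Drilling fixture bolted to the bench: dark steel plate 225 x 120 mm, top at z = 12 mm, with long fence, end stop and toggle clamp. Origin on the bench under the clamp arm's pivot. +x runs along the fence away from the clamp, roughly to the robot's left (up to 0.45 rad off), +y roughly towards the robot. Plate spans x -62 to 163, y -55 to 65 mm; open beside the block on its +x and +y sides.
- fence_face (a point): On the fence's inner face, which is the plane y = -22 mm of the fixture; at the plate's top, where the middle of the seated block's side comes. Steel fence from fixture x = 26 to 151 mm, 12 mm high above the plate. The block is pushed to it towards fixture -y (away from the robot).
- stop_face (a point): On the end stop's face, which is the plane x = 26 mm of the fixture; at the plate's top, where the middle of the seated block's end comes. Steel stop y -22 to 24 mm, 12 mm high above the plate. The block is pushed to it along the fence towards fixture -x.
- block: Brass block 60 (x) x 44 (y) x 16 (z) mm, about 0.36 kg, loose on the plate; origin at the centre of its underside. It starts 30 to 55 mm from home in x, 10 to 24 mm in y (it must go -x and -y in the fixture frame) and turned up to 0.25 rad. Fully home, its origin is at x = 56, y = 0, z = 12 mm in the fixture frame, its axes parallel to the fixture's.
- clamp_lever: Clamp lever, black grip 16 mm wide, 12 mm thick, from 20 to 120 mm from its pivot pin. Origin on the pin; x axis towards the free end; z axis square to it, the way it is pushed to lock. Swings in the fixture's x-z plane at y = 0: starts about upright (85 to 105 deg from fixture +x, up positive; pin at x -25, z 48 mm), ends nearly level pointing to -x (177 deg; pin at x -2, z 66).
- lever_push (a point): Middle of the lever's pushed face, 90 mm from the pin. Push it from the clamp-arm (+x) side over to fixture -x, then down. Under 1 N to about 150 deg, where the foot meets the block; then 3 to 8 N; at about 165 deg it passes the dead point and snaps to a firm stop by itself. Let go before that, it springs back a little and stays unlocked.
- lever_end (a point): Free end of the clamp lever, on its centreline 116 mm from the pivot pin. About 164 mm above the bench at the start (clamp open), 98 mm at the dead point, about 73 mm in lock.
- clamp_arm: Steel hold-down arm, 16 mm wide, linked to the lever. Origin on its base pivot, 40 mm above the bench; x axis along the arm. Open, it stands at 60 to 72 deg, its top up to 120 mm above the bench, foot and all within fixture x = 0 to 50 mm: keep the gripper's body clear of it while pushing the block. Locked it is level over the block.
- foot (a point): Centre of the face of the arm's rubber foot, 20 mm across, on a sprung spindle. Up in the air at the start; in lock it presses on the middle of the seated block's top with about 15 N (fixture x = 58, y = 0, z = 28 mm).
- bush_small: Bystander, not to be disturbed: brass bush, 22 mm across, 22 mm high, standing on the fixture plate beside the clamp. Origin at its underside.
- bush_large: Bystander, not to be disturbed: brass bush, 30 mm across, 28 mm high, on the bench past the fixture's open end. Origin at its underside.
- hex_key: Bystander, not to be disturbed: L-shaped hex key, 85 x 24 mm, lying beyond the fence. Origin at its underside.
- caliper: Bystander, not to be disturbed: steel slide caliper, 225 mm long, 8 mm thick, lying beyond the fence. Origin at its underside.
- countersink: Bystander, not to be disturbed: hand countersink with a wooden handle, 155 mm long, lying on the robot's side of the fixture; origin under the ferrule, bit to its +x. Origin at its underside.
- oil_bottle: Bystander, not to be disturbed: plastic oil bottle, 54 mm across, 143 mm high, standing at the side. Origin at its underside.
- tub: Bystander, not to be disturbed: open white plastic tub 105 x 85 x 50 mm with brass bushes, at the side. Origin at its underside.
- paste_tin: Bystander, not to be disturbed: round tin 75 mm across, 64 mm high, at the side. Origin at its underside.
Things that resemble listed ones, but are neither listed nor needed, are in the scene too. Leave any blue or purple look-alike of the block alone.

How it is judged:
On the way, in this order (a step that is already met when the one before it is completed fails the run):
1. the block sits squarely against the fence and the end stop (x of block in the frame of fixture between 0.0535 and 0.059 m and y of block in the frame of fixture between -0.0025 and 0.003 m and angle between the x axis of block and the x axis of fixture, either way round below 0.06 rad and z of block in the frame of fixture below 0.0145 m), for 0.2 s.
2. the clamp's lever has snapped down past centre and the foot bears on the seated block (all of step 1 and z of lever_end in the frame of fixture between 0.06 and 0.08 m and contact force between clamp_arm and block above 8 N), for 0.3 s.
At the end, for the whole second after the job is handed in: Block flat on the plate, within about 3 mm of fence and end stop and 0.06 rad of square; lever down in lock (end 60 to 80 mm above the bench) with the foot pressing on the block with over 8 N; block and lever at rest; every other loose thing within 20 mm of where it stood (all of step 2 and linear speed of block below 0.01 m/s and angular speed of clamp_lever below 0.1 rad/s and distance of each of bush_small, bush_large, hex_key, caliper, countersink, oil_bottle, tub, paste_tin from where it was at the start of the episode below 0.02 m); the robot touches nothing.
It fails at once if the block is lifted off the plate (z of block in the frame of fixture above 0.018 m).
It fails at once if the block is tipped (angle between block's own z axis and vertical above 0.2 rad).
It fails at once if another thing on the bench is knocked away or picked up (distance of any of bush_small, bush_large, hex_key, caliper, countersink, oil_bottle, tub, paste_tin from where it was at the start of the episode above 0.03 m).
It also fails if it takes over 58 s, if anything falls off the work surface, if the arm or the gripper's body presses on something with over 40 N, if the wrist force passes 120 N, or if a joint passes its speed limit or range.

## Working session

There is one attempt and no reset: what is moved stays moved. The work goes in short steps, Python scripts to look and compute and a tool call to move; the robot and the scene stay as the last step left them, time stands still between calls to the robot, and variables do not carry over. Pictures are saved under pics/ and viewed, and the job is handed in when it is done.

Besides the shell and the picture viewer there is one more tool, called after "Call:" by a JSON object that holds its "api" and its "payload". apply_moves: Moves the arm, as the interface text tells. Its arguments: {"type":"object","properties":{"motion":{"type":"array","items":{"type":"array"}},"gripper":{"type":"number"}},"required":["motion"]}

```bash
mkdir -p pics; ls; python3 - <<'E'
from bench import bot
import cv2, json
s=bot.get_state(); print({k:(v if not hasattr(v,'round') else v) for k,v in s.items()})
for n in ("scene","top","wrist"):
    im=bot.snapshot(n); cv2.imwrite(f"pics/{n}0.png",im[:,:,::-1]); print(n,bot.camera_info(n))
E
```

```text
pics
{'time_s': 0.0, 'joints': array([-1.41380922,  0.57655536,  0.0248286 ,  1.43792838, -0.01501887,
        1.12901857, -0.05648138]), 'qvel': array([ 0.00193032,  0.00023764,  0.00103231, -0.00145054, -0.00026221,
       -0.00138238,  0.00126273]), 'joint_torque': array([-5.26413696e-04, -7.65806580e+01,  2.25013107e+00, -2.85951966e+01,
        1.52462558e-02,  1.26142753e-02, -6.63648549e-06]), 'tcp_pos': array([0.16083357, 0.65507239, 0.2304195 ]), 'tool_rot': array([[-9.71164262e-01,  2.38411107e-01, -3.47236987e-04],
       [ 2.38411351e-01,  9.71162793e-01, -1.69026480e-03],
       [-6.57542614e-05, -1.72431001e-03, -9.99998511e-01]]), 'ft_force': array([ 0.49919908,  0.35615684, -0.37847395]), 'ft_torque': array([-0.00258645, -0.00143099, -0.01123618]), 'width': 0.9991780402670645}
scene {'camera_matrix': array([[498.39792123,   0.        , 277.14561898],
       [  0.        , 498.39792123, 208.10534033],
       [  0.        ,   0.        ,   1.        ]]), 'k1': 0.008989107932244736, 'eye': array([ 1.18314808, -0.8030538 ,  0.88647203]), 'rotation': array([[ 0.77392017, -
[... 400 characters left out ...]
 0.00653082,  0.99894323, -0.04549484],
       [-0.99990967,  0.00598915, -0.01203254],
       [-0.01174735,  0.04556932,  0.9988921 ]])}
wrist {'camera_matrix': array([[349.59970754,   0.        , 281.98121604],
       [  0.        , 349.59970754, 212.4616033 ],
       [  0.        ,   0.        ,   1.        ]]), 'k1': -0.08121617427336163, 'T_tool_cam': array([[-6.06372687e-04,  9.51623833e-01,  3.07264892e-01,
         7.89916054e-02],
       [ 9.99999797e-01,  6.36445234e-04,  2.33059975e-06,
        -4.90944655e-05],
       [-1.93339422e-04,  3.07264831e-01, -9.51624026e-01,
        -1.41439057e-01],
       [ 0.00000000e+00,  0.00000000e+00,  0.00000000e+00,
         1.00000000e+00]])}
```

View pics/top0.png

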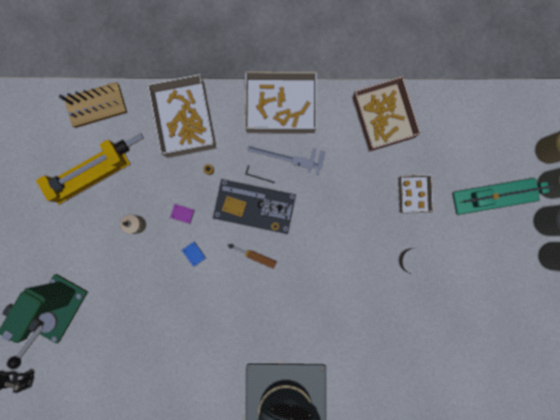

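View pics/scene0.png

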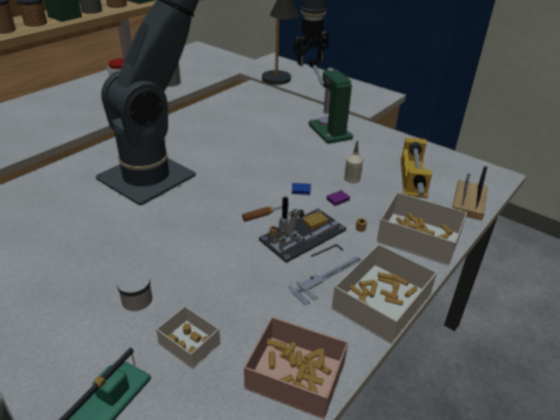

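The top view shows the fixture around (255,206), with the brass block at (234,206) on its left part. The blue (194,254) and purple (182,213) look-alikes are off the fixture. I'll enlarge both views.

```bash
python3 - <<'E'
import cv2
a=cv2.imread("pics/top0.png")[165:265,190:320]; cv2.imwrite("pics/topc.png",cv2.resize(a,None,fx=6,fy=6,interpolation=cv2.INTER_CUBIC))
a=cv2.imread("pics/scene0.png")[180:270,240:370]; cv2.imwrite("pics/scenec.png",cv2.resize(a,None,fx=6,fy=6,interpolation=cv2.INTER_CUBIC))
E
```

```text
(no output)
```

View pics/topc.png

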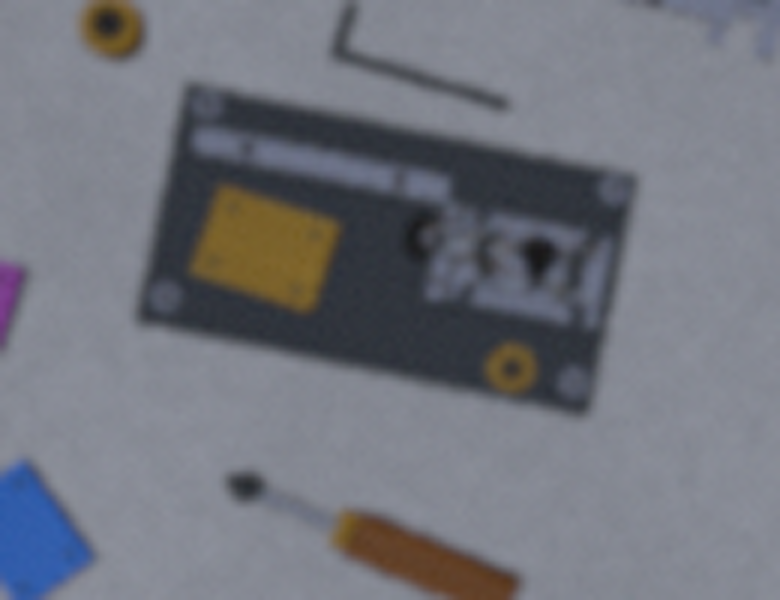

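View pics/scenec.png

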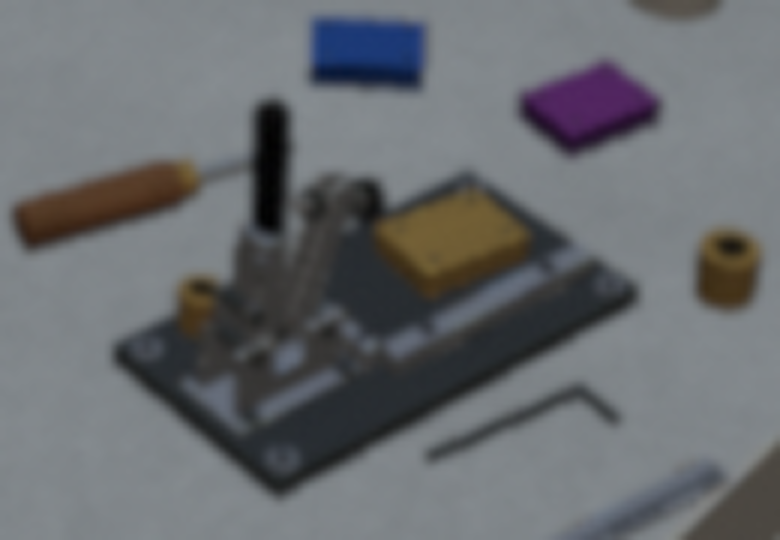

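```bash
cat > h.py <<'E'
import numpy as np, cv2
from bench import bot
def pix2ray(name,uv,state=None,info=None):
    c=info or bot.camera_info(name); K=c['camera_matrix']
    d=np.array([(uv[0]-K[0,2])/K[0,0],(uv[1]-K[1,2])/K[1,1]]); p=d.copy()
    for _ in range(20): p=d/(1+c['k1']*(p@p))
    v=np.array([p[0],-p[1],-1.])
    if name=='wrist':
        T=np.eye(4);T[:3,:3]=state['tool_rot'];T[:3,3]=state['tcp_pos'];M=T@c['T_tool_cam']
        return M[:3,3],M[:3,:3]@v
    return c['eye'],c['rotation']@v
def onz(name,uv,z,state=None):
    o,d=pix2ray(name,uv,state); return o+d*(z-o[2])/d[2]
def w2pix(name,P,state=None):
    c=bot.camera_info(name)
    if name=='wrist':
        T=np.eye(4);T[:3,:3]=state['tool_rot'];T[:3,3]=state['tcp_pos'];M=T@c['T_tool_cam'];R,e=M[:3,:3],M[:3,3]
    else: R,e=c['rotation'],c['eye']
    q=R.T@(np.asarray(P)-e); s=np.array([q[0],-q[1]])/-q[2]; s=s*(1+c['k1']*(s@s)); K=c['camera_matrix']
    return s*K[0,0]+K[:2,2]
E
python3 - <<'E'
from h import *
im=cv2.imread("pics/top0.png"); hsv=cv2.cvtColor(im,cv2.COLOR_BGR2HSV)
x0,y0=205,170
sub=hsv[170:245,205:305]
br=((sub[...,0]>10)&(sub[...,0]<30)&(sub[...,1]>120)).astype(np.uint8)
n,l,st,_=cv2.connectedComponentsWithStats(br); print(st)
i=1+np.argmax(st[1:,4]); cs,_=cv2.findContours((l==i).astype(np.uint8),0,2)
c=np.array([onz('top',p[0]+[x0,y0],0.028)[:2] for p in cs[0]],np.float32)
r=cv2.minAreaRect(c); print('block',r, cv2.boxPoints(r))
dk=(sub[...,2]<95).astype(np.uint8); dk=cv2.morphologyEx(dk,cv2.MORPH_CLOSE,np.ones((5,5)))
n,l,st,_=cv2.connectedComponentsWithStats(dk);print(st); i=1+np.argmax(st[1:,4]); cs,_=cv2.findContours((l==i).astype(np.uint8),0,2)
c=np.array([onz('top',p[0]+[x0,y0],0.012)[:2] for p in cs[0]],np.float32)
r=cv2.minAreaRect(c); print('plate',r, cv2.boxPoints(r))
# hand corners
for u,v in [(190,87),(635,176),(588,412),(143,320)]:
    print(onz('top',(190+u/6-.4,165+v/6-.4),.012))
E
```

```text
[[   0    0  100   75 7138]
 [   0    0    8    4   22]
 [  18   27   23   20  312]
 [  67   53    7    7   28]]
block ((0.564068615436554, 0.15288344025611877), (0.05927358940243721, 0.0426979623734951), 71.92958068847656) [[0.53457975 0.1313306 ]
 [0.5751717  0.1180863 ]
 [0.5935575  0.17443629]
 [0.5529655  0.18768057]]
[[   0    0  100   75 4801]
 [   0    0    9    5   25]
 [  41    0   20   10   31]
 [   8    9   82   55 2630]
 [  62   10    7    3    9]
 [  24   74    4    1    4]]
plate ((0.5657380223274231, 0.09575158357620239), (0.22231586277484894, 0.11770981550216675), 78.48991394042969) [[ 0.48588622 -0.00142698]
 [ 0.60122883 -0.02491485]
 [ 0.6455898   0.19293015]
 [ 0.5302472   0.21641801]]
[0.6434257  0.19173642 0.012     ]
[ 0.60137317 -0.02425816  0.012     ]
[ 0.48715302 -0.00217254  0.012     ]
[0.53022489 0.21318078 0.012     ]
```

```bash
python3 - <<'E'
from h import *
for n,uv,z in [('bottle',(131,223),.1),('press base',(85,290),0),('pbase2',(60,340),0),('pbase3',(60,277),0),('ptop',(25,325),.2),('yellow',(130,140),.05)]:
    print(n,onz('top',uv,z).round(3))
print(w2pix('top',[.161,.656,.231]),w2pix('scene',[.161,.656,.231]))
# press height from scene base/top
for uv in [(337,72),(337,105),(330,135)]: print(onz('scene',uv,0).round(3),onz('scene',uv,.2).round(3))
E
```

```text
bottle [0.512 0.426 0.1  ]
press base [0.319 0.584 0.   ]
pbase2 [0.176 0.652 0.   ]
pbase3 [0.357 0.657 0.   ]
ptop [0.254 0.654 0.2  ]
yellow [0.749 0.448 0.05 ]
[ 16.07004199 365.99355709] [308.92110864  66.65283   ]
[-0.056  1.206  0.   ] [0.223 0.752 0.2  ]
[0.155 0.889 0.   ] [0.387 0.507 0.2  ]
[0.286 0.645 0.   ] [0.488 0.318 0.2  ]
```

```bash
python3 - <<'E'
import cv2
a=cv2.imread("pics/scene0.png")[0:200,230:400]; cv2.imwrite("pics/s2.png",cv2.resize(a,None,fx=3,fy=3,interpolation=cv2.INTER_CUBIC))
E
```

```text
(no output)
```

View pics/s2.png

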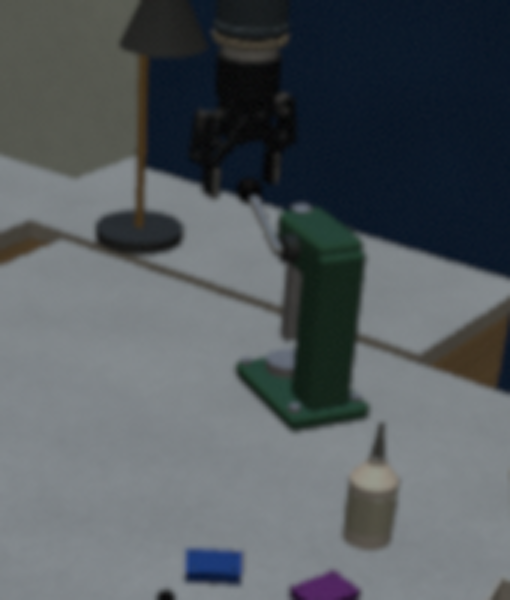

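View pics/wrist0.png

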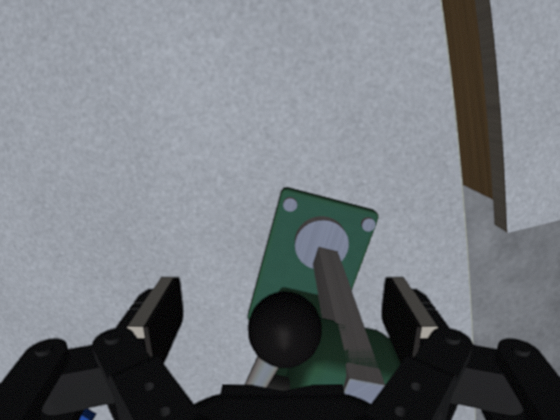

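The arbor press, with its lever knob, stands right under the gripper, so I'll go straight up before moving across.

Call:
{"api": "apply_moves", "payload": {"motion": [[[0,0,40],[0,0,0]],[[0,0,40],[0,0,0]],[[0,0,40],[0,0,0]],[[10,-30,20],[0,0,0]],[[20,-35,0],[0,0,0]]]}}

```text
time_s: 0.65
tcp_pos: [0.1896, 0.5919, 0.3738]
tool_rot: [[-0.972, 0.235, 0.0], [0.235, 0.972, 0.005], [0.001, 0.005, -1.0]]
ft_force: [0.6, 0.3, 0.7]
width: 1.003
```

Call:
{"api": "apply_moves", "payload": {"motion": [[[24,-38,0],[0,0,0]],[[25,-40,0],[0,0,0]],[[25,-40,0],[0,0,0]],[[25,-40,0],[0,0,0]],[[25,-40,0],[0,0,0]]]}}

```text
time_s: 1.15
tcp_pos: [0.3156, 0.3906, 0.3712]
tool_rot: [[-0.971, 0.239, -0.0], [0.239, 0.971, -0.0], [0.0, -0.0, -1.0]]
ft_force: [0.7, 0.9, -0.1]
width: 0.998
```

Call:
{"api": "apply_moves", "payload": {"motion": [[[25,-40,0],[0,0,0]],[[25,-40,0],[0,0,0]],[[25,-40,0],[0,0,0]],[[27,-40,0],[0,0,0]],[[27,-40,-10],[0,0,0]]]}}

```text
time_s: 1.65
tcp_pos: [0.4451, 0.1909, 0.3622]
tool_rot: [[-0.971, 0.238, 0.002], [0.238, 0.971, 0.001], [-0.002, 0.002, -1.0]]
ft_force: [0.6, 1.8, 0.2]
width: 0.998
```

Call:
{"api": "apply_moves", "payload": {"motion": [[[27,-40,-20],[0,0,0]],[[27,-40,-30],[0,0,0]],[[25,-30,-30],[0,0,0]],[[20,-15,-20],[0,0,0]],[[0,0,0],[0,0,0]]], "gripper": 15}}

```text
time_s: 2.15
tcp_pos: [0.539, 0.0707, 0.2628]
tool_rot: [[-0.97, 0.243, -0.004], [0.243, 0.97, -0.003], [0.003, -0.004, -1.0]]
ft_force: [0.3, -0.4, 0.6]
width: 0.156
```

```bash
python3 - <<'E'
from h import *
import pickle
s=bot.get_state(); im=bot.snapshot('wrist'); cv2.imwrite('pics/w1.png',im[:,:,::-1]); pickle.dump(s,open('w1.pkl','wb')); print(s['tcp_pos'],s['width'])
E
```

```text
[0.53895445 0.07072895 0.26277353] 0.15617712856536936
```

View pics/w1.png

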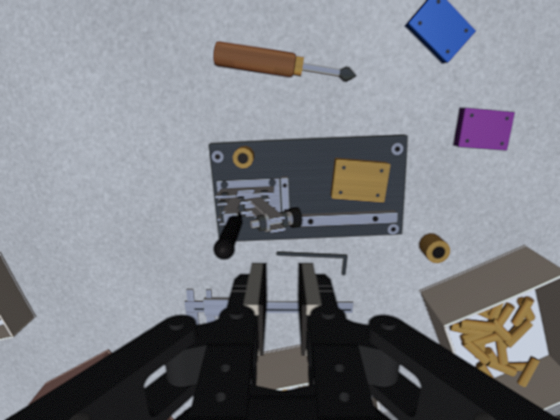

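The wrist view shows the plate with corners at about (209,143), (407,135), (404,234) and (219,242). The brass block is at (361,181), the lever at (229,235), the fence strip at (350,218) and the hex key at (315,255).

```bash
cat >> h.py <<'E'
def rect(pts,z,st,cam='wrist'):
    c=np.array([onz(cam,p,z,st)[:2] for p in pts],np.float32); return cv2.minAreaRect(c)
def blockrect(im,st,z=0.028,box=None,cam='wrist'):
    hsv=cv2.cvtColor(im,cv2.COLOR_BGR2HSV)
    m=((hsv[...,0]>10)&(hsv[...,0]<30)&(hsv[...,1]>110)).astype(np.uint8)
    if box: mm=np.zeros_like(m); a,b,c,d=box; mm[b:d,a:c]=1; m*=mm
    n,l,s,_=cv2.connectedComponentsWithStats(m); i=1+np.argmax(s[1:,4]); cs,_=cv2.findContours((l==i).astype(np.uint8),0,2)
    return cs[0][:,0,:],rect(cs[0][:,0,:].astype(float),z,st,cam)
E
python3 - <<'E'
from h import *
import pickle
s=pickle.load(open('w1.pkl','rb')); im=cv2.imread('pics/w1.png')
c,r=blockrect(im,s,box=(300,145,410,215)); print('block',r,cv2.boxPoints(r).round(4))
hsv=cv2.cvtColor(im,cv2.COLOR_BGR2HSV); m=(hsv[...,2]<100).astype(np.uint8)
m2=np.zeros_like(m); m2[120:246,200:415]=1; m*=m2
n,l,st,_=cv2.connectedComponentsWithStats(m); i=1+np.argmax(st[1:,4]);print(st[i]); cs,_=cv2.findContours((l==i).astype(np.uint8),0,2)
q=cs[0][:,0,:]
for d in [(-1,-1),(1,-1),(1,1),(-1,1)]:
    p=q[np.argmax(q@np.array(d))]; print(p,onz('wrist',p,.012,s).round(4))
# edge line fits: top edge rows, right edge
top=np.array([[u,q[q[:,0]==u][:,1].min()] for u in range(225,395)],float)
rt=np.array([[q[q[:,1]==v][:,0].max(),v] for v in range(145,228)],float)
for nm,e in(('top',top),('right',rt)):
    P=np.array([onz('wrist',p,.012,s)[:2] for p in e],np.float32); vx,vy,x,y=cv2.fitLine(P,cv2.DIST_HUBER,0,.01,.01).ravel(); print(nm,np.degrees(np.arctan2(vy,vx)),x,y)
big=cv2.resize(im[125:265,195:425],None,fx=3.4,fy=3.4,interpolation=cv2.INTER_CUBIC); cv2.imwrite('pics/w1c.png',big)
E
```

```text
block ((0.5637713670730591, 0.15182119607925415), (0.06074129045009613, 0.04488416388630867), 71.62786102294922) [[0.5329 0.1301]
 [0.5755 0.1159]
 [0.5946 0.1736]
 [0.552  0.1877]]
[  209   135   198   111 13339]
[211 143] [0.486  0.0014 0.012 ]
[406 136] [0.5308 0.2144 0.012 ]
[400 233] [0.6441 0.1908 0.012 ]
[214 245] [ 0.6044 -0.0322  0.012 ]Traceback (most recent call last):
  File "<stdin>", line 12, in <module>
    return umr_minimum(a, axis, None, out, keepdims, initial, where)
ValueError: zero-size array to reduction operation minimum which has no identity
```

```bash
python3 - <<'E'
from h import *
import pickle
s=pickle.load(open('w1.pkl','rb')); im=cv2.imread('pics/w1.png')
hsv=cv2.cvtColor(im,cv2.COLOR_BGR2HSV); m=(hsv[...,2]<100).astype(np.uint8)
m2=np.zeros_like(m); m2[120:246,200:415]=1; m*=m2
cs,_=cv2.findContours(m,0,1); q=max(cs,key=cv2.contourArea)[:,0,:]
top=np.array([[u,q[q[:,0]==u][:,1].min()-.5] for u in range(225,395)],float)
rt=np.array([[q[q[:,1]==v][:,0].max()+.5,v] for v in range(148,228)],float)
L={}
for nm,e in(('top',top),('right',rt)):
    P=np.array([onz('wrist',p,.012,s)[:2] for p in e],np.float32); vx,vy,x,y=cv2.fitLine(P,cv2.DIST_HUBER,0,.01,.01).ravel(); print(nm,np.degrees(np.arctan2(vy,vx)),x,y); L[nm]=(vx,vy,x,y)
th=np.arctan2(L['top'][1],L['top'][0]); th=th%np.pi; ex=np.array([np.cos(th),np.sin(th)]); ey=np.array([-ex[1],ex[0]])
ty=np.array(L['top'][2:])@ey-.065; tx=np.array(L['right'][2:])@ex-.163
o=tx*ex+ty*ey; print('th',np.degrees(th),'origin',o)
for P in [(.486,.0014),(.5308,.2144),(.6441,.1908)]: print((np.array(P)-o)@ex,(np.array(P)-o)@ey)
_,r=blockrect(im,s,box=(300,145,410,215)); b=np.array(r[0])-o; print('block fx',b@ex,b@ey,r[2]-np.degrees(th))
big=cv2.resize(im[125:265,195:425],None,fx=3.4,fy=3.4,interpolation=cv2.INTER_CUBIC); cv2.imwrite('pics/w1c.png',big)
E
```

```text
top 78.513626 0.5074692 0.10910994
right -11.787511 0.5867955 0.20403595
th 78.513626 origin [0.56037855 0.04307275]
-0.0556494914594888 0.06459041319198171
0.16200580853784094 0.06310336741513763
0.1614404355164767 -0.05262705474787198
block fx 0.10724607063760239 0.018330731248709764 -6.885765
```

View pics/w1c.png

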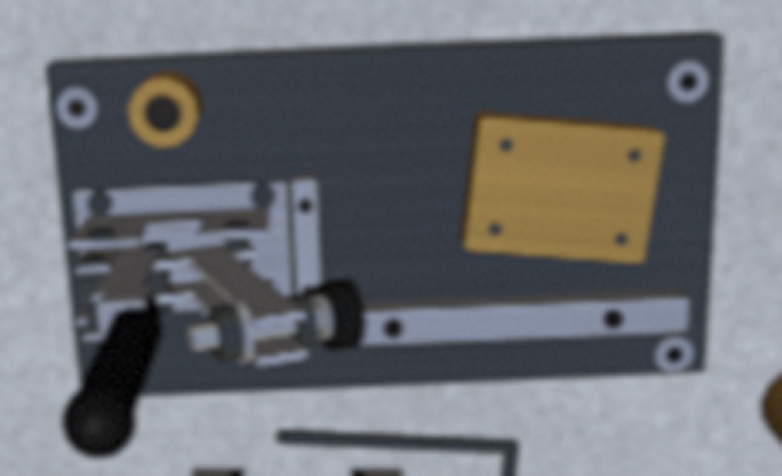

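```bash
cat >> h.py <<'E'
TH=np.radians(78.5); EX=np.array([np.cos(TH),np.sin(TH)]); EY=np.array([-EX[1],EX[0]]); O=np.array([.5604,.0442])
def fx(p): d=np.asarray(p)[:2]-O; return np.array([d@EX,d@EY])
def wx(x,y): return O+x*EX+y*EY
E
python3 - <<'E'
from h import *
import pickle
s=pickle.load(open('w1.pkl','rb'))
for n,uv,z in [('csk tip',(352,73),.008),('csk ferrule',(300,64),.012),('leverend',(224,250),.164),('foot tip',(301,217),.09),('bush',(243,158),.034),('lbush',(434,250),.02)]:
    print(n,fx(onz('wrist',uv,z,s)).round(4))
for n,uv,z in [('leverend top',(190+540/6,165+250/6),.164),('foot',(190+420/6,165+240/6),.1)]: print(n,fx(onz('top',uv,z)).round(4))
print('targets', wx(.106,.075),wx(.106,.034))
E
```

```text
csk tip [0.1006 0.1316]
csk ferrule [0.045  0.1425]
leverend [-0.0234  0.0004]
foot tip [ 0.0379 -0.0009]
bush [-0.0196  0.0491]
lbush [ 0.2011 -0.0739]
leverend top [-0.0256 -0.0002]
foot [0.03   0.0031]
targets [0.50803865 0.16302461] [0.54821556 0.15485053]
```

Call:
{"api": "apply_moves", "payload": {"motion": [[[-8,23,-20],[0,0,2.5]],[[-8,23,-40],[0,0,0]],[[-8,23,-45],[0,0,0]],[[-7,23,-45],[0,0,0]],[[0,0,-40],[0,0,0]]]}}

```text
time_s: 2.7
tcp_pos: [0.5061, 0.1705, 0.0769]
tool_rot: [[-0.982, 0.189, 0.0], [0.189, 0.982, 0.003], [0.0, 0.003, -1.0]]
ft_force: [1.4, -0.1, 0.1]
width: 0.153
```

Call:
{"api": "apply_moves", "payload": {"motion": [[[0,0,-30],[0,0,0]],[[0,0,-15],[0,0,0]],[[0,0,0],[0,0,0]]]}}

```text
time_s: 3.0
tcp_pos: [0.5064, 0.1662, 0.0316]
tool_rot: [[-0.981, 0.194, -0.003], [0.194, 0.981, -0.0], [0.003, -0.001, -1.0]]
ft_force: [-0.2, -0.1, 1.4]
width: 0.152
```

Call:
{"api": "apply_moves", "payload": {"motion": [[[0,-2,-10],[0,0,0]],[[0,0,-6],[0,0,0]],[[0,0,0],[0,0,0]]]}}

```text
time_s: 3.3
tcp_pos: [0.5079, 0.1633, 0.0168]
tool_rot: [[-0.981, 0.196, 0.0], [0.196, 0.981, 0.0], [-0.0, 0.0, -1.0]]
ft_force: [0.1, -0.3, -0.7]
width: 0.153
```

```bash
python3 - <<'E'
from h import *
s=bot.get_state(); im=bot.snapshot('wrist'); cv2.imwrite('pics/w2.png',im[:,:,::-1]); print(s['tcp_pos'],fx(s['tcp_pos']))
E
```

```text
[0.50787585 0.16325883 0.01676156] [0.10619706 0.07520622]
```

View pics/w2.png

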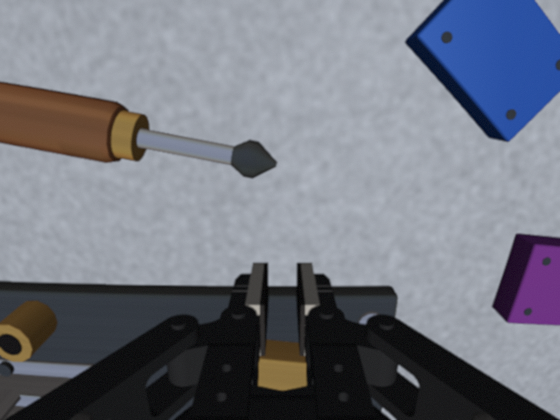

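Call:
{"api": "apply_moves", "payload": {"motion": [[[6.9,-1.4,0],[0,0,0]],[[6.9,-1.4,0],[0,0,0]],[[5.9,-1.2,0],[0,0,0]],[[4.9,-1.0,0],[0,0,0]],[[3.9,-0.8,0],[0,0,0]]]}}

```text
time_s: 3.85
tcp_pos: [0.5367, 0.157, 0.0166]
tool_rot: [[-0.981, 0.196, -0.0], [0.196, 0.981, -0.0], [0.0, -0.0, -1.0]]
ft_force: [-1.6, -0.5, 0.1]
width: 0.152
```

Call:
{"api": "apply_moves", "payload": {"motion": [[[2.9,-0.6,0],[0,0,0]],[[2.9,-0.6,0],[0,0,0]],[[2.0,-0.4,0],[0,0,0]],[[1.0,-0.2,0],[0,0,0]],[[0,0,0],[0,0,0]]]}}

```text
time_s: 4.35
tcp_pos: [0.5454, 0.1555, 0.0167]
tool_rot: [[-0.981, 0.196, 0.0], [0.196, 0.981, 0.0], [-0.0, 0.0, -1.0]]
ft_force: [0.5, -0.1, 0.2]
width: 0.15
```

Call:
{"api": "apply_moves", "payload": {"motion": [[[1.5,-0.3,0],[0,0,0]],[[1.0,-0.2,0],[0,0,0]],[[1.0,-0.2,0],[0,0,0]],[[0,0,0],[0,0,0]]]}}

```text
time_s: 4.75
tcp_pos: [0.5489, 0.1548, 0.0167]
tool_rot: [[-0.981, 0.196, 0.0], [0.196, 0.981, 0.0], [-0.0, 0.0, -1.0]]
ft_force: [-0.5, 0.6, 0.0]
width: 0.15
```

```bash
python3 - <<'E'
from h import *
s=bot.get_state(); print(fx(s['tcp_pos']),s['ft_force']); im=bot.snapshot('scene'); cv2.imwrite('pics/s3.png',cv2.resize(im[180:270,240:370,::-1],None,fx=6,fy=6,interpolation=cv2.INTER_CUBIC))
E
```

```text
[0.10603429 0.03332752] [-0.54600542  0.56550732  0.00141697]
```

View pics/s3.png

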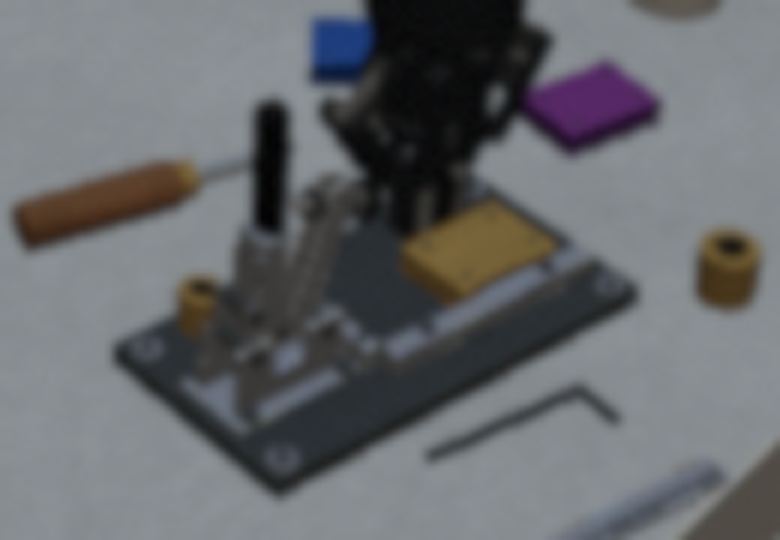

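The block looks square and almost at the fence. I'll keep creeping until the force rises.

Call:
{"api": "apply_moves", "payload": {"motion": [[[1.0,-0.2,0],[0,0,0]],[[0,0,0],[0,0,0]]]}}

```text
time_s: 5.0
tcp_pos: [0.5498, 0.1546, 0.0167]
tool_rot: [[-0.981, 0.196, 0.0], [0.196, 0.981, -0.0], [-0.0, -0.0, -1.0]]
ft_force: [-0.7, 0.3, 1.1]
width: 0.149
```

Call:
{"api": "apply_moves", "payload": {"motion": [[[1.0,-0.2,0],[0,0,0]],[[0,0,0],[0,0,0]]]}}

```text
time_s: 5.2
tcp_pos: [0.5504, 0.1545, 0.0166]
tool_rot: [[-0.981, 0.196, -0.001], [0.196, 0.981, 0.0], [0.001, -0.0, -1.0]]
ft_force: [-1.9, 1.0, 0.6]
width: 0.148
```

Call:
{"api": "apply_moves", "payload": {"motion": [[[1.0,-0.2,0],[0,0,0]],[[0,0,0],[0,0,0]]]}}

```text
time_s: 5.4
tcp_pos: [0.5505, 0.1544, 0.0165]
tool_rot: [[-0.981, 0.196, -0.002], [0.196, 0.981, 0.0], [0.002, -0.0, -1.0]]
ft_force: [-4.8, 1.9, 3.1]
width: 0.151
```

Call:
{"api": "apply_moves", "payload": {"motion": [[[1.0,-0.2,0],[0,0,0]],[[0,0,0],[0,0,0]]]}}

```text
time_s: 5.6
tcp_pos: [0.5505, 0.1543, 0.0163]
tool_rot: [[-0.981, 0.195, -0.004], [0.195, 0.981, 0.0], [0.004, -0.001, -1.0]]
ft_force: [-8.3, 2.3, 5.1]
width: 0.146
```

Call:
{"api": "apply_moves", "payload": {"motion": [[[-10,2,0],[0,0,0]],[[-25,5,5],[0,0,0]],[[-6,1.5,35],[0,0,-8.5]],[[5,5,25],[0,0,-8.5]],[[10,6,0],[0,0,-8.5]]]}}

```text
time_s: 6.1
tcp_pos: [0.5281, 0.1739, 0.0851]
tool_rot: [[-0.797, 0.604, 0.005], [0.604, 0.797, 0.002], [-0.003, 0.005, -1.0]]
ft_force: [-0.7, -0.2, -0.5]
width: 0.154
```

Call:
{"api": "apply_moves", "payload": {"motion": [[[10,6,0],[0,0,-8.5]],[[10,6,0],[0,0,-8.5]],[[10,6,0],[0,0,-8.5]],[[10,6,0],[0,0,-8.5]],[[10,6,0],[0,0,-8.5]]]}}

```text
time_s: 6.6
tcp_pos: [0.5773, 0.2038, 0.0819]
tool_rot: [[-0.18, 0.984, 0.001], [0.984, 0.18, 0.0], [-0.0, 0.001, -1.0]]
ft_force: [0.2, 0.8, -0.3]
width: 0.15
```

Call:
{"api": "apply_moves", "payload": {"motion": [[[10,5,0],[0,0,-8.5]],[[5,1,0],[0,0,-8.5]],[[0,0,0],[0,0,-5]],[[0,0,0],[0,0,0]]]}}

```text
time_s: 7.0
tcp_pos: [0.5918, 0.2095, 0.0814]
tool_rot: [[0.197, 0.98, 0.001], [0.98, -0.197, -0.001], [-0.001, 0.001, -1.0]]
ft_force: [0.5, 1.0, 0.7]
width: 0.148
```

```bash
python3 - <<'E'
from h import *
import pickle
s=bot.get_state(); im=bot.snapshot('wrist'); cv2.imwrite('pics/w4.png',im[:,:,::-1]); print(s['tcp_pos'],fx(s['tcp_pos']),np.degrees(np.arctan2(s['tool_rot'][1,0],s['tool_rot'][0,0])))
im=bot.snapshot('top')[:,:,::-1].copy(); cv2.imwrite('pics/t4.png',cv2.resize(im[165:265,190:320],None,fx=6,fy=6,interpolation=cv2.INTER_CUBIC))
E
```

```text
[0.59177349 0.20954887 0.08143936] [0.16828431 0.00222161] 78.64018087296634
```

View pics/w4.png

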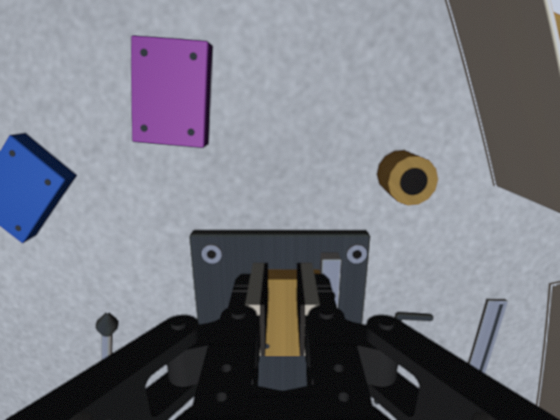

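View pics/t4.png

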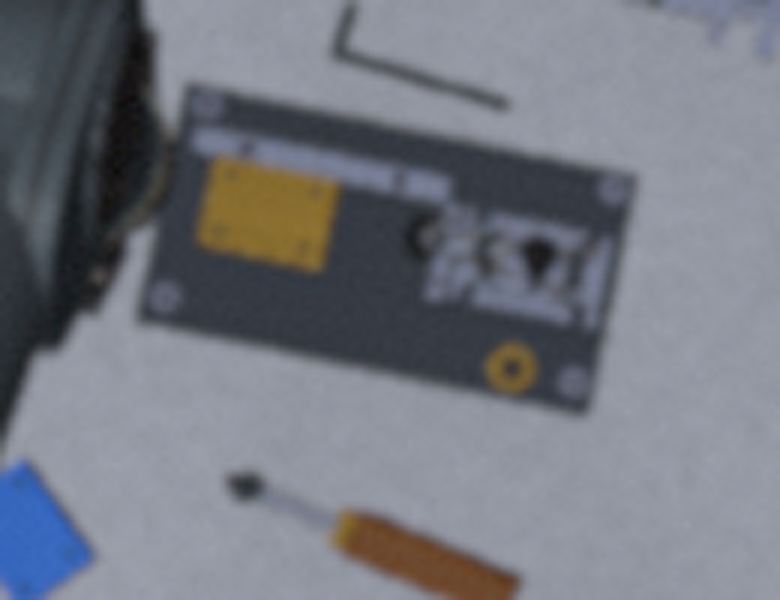

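Call:
{"api": "apply_moves", "payload": {"motion": [[[-1,0,-30],[-7.8,1.6,0]],[[-1,0,-22],[0,0,0]],[[0,0,-8],[0,0,0]],[[0,0,-4],[0,0,0]],[[0,0,0],[0,0,0]]]}}

```text
time_s: 7.6
tcp_pos: [0.5902, 0.2082, 0.0185]
tool_rot: [[0.195, 0.98, -0.027], [0.971, -0.197, -0.135], [-0.138, 0.0, -0.99]]
ft_force: [0.9, -0.5, 0.1]
width: 0.152
```

Call:
{"api": "apply_moves", "payload": {"motion": [[[-1.4,-6.9,0],[0,0,0]],[[-1.4,-6.9,0],[0,0,0]],[[-1.2,-5.9,0],[0,0,0]],[[-1.2,-5.9,0],[0,0,0]],[[-1.2,-5.9,0],[0,0,0]]]}}

```text
time_s: 8.1
tcp_pos: [0.5834, 0.1775, 0.018]
tool_rot: [[0.194, 0.981, -0.027], [0.971, -0.196, -0.135], [-0.138, -0.0, -0.99]]
ft_force: [-0.0, 1.6, -0.1]
width: 0.149
```

Call:
{"api": "apply_moves", "payload": {"motion": [[[-1.2,-5.9,0],[0,0,0]],[[-1.2,-5.9,0],[0,0,0]],[[-1.0,-4.9,0],[0,0,0]],[[-1.0,-4.9,0],[0,0,0]],[[-0.8,-3.9,0],[0,0,0]]]}}

```text
time_s: 8.6
tcp_pos: [0.578, 0.152, 0.0176]
tool_rot: [[0.194, 0.981, -0.028], [0.971, -0.196, -0.136], [-0.139, -0.001, -0.99]]
ft_force: [-0.0, 0.5, 0.2]
width: 0.151
```

```bash
python3 - <<'E'
from h import *
s=bot.get_state(); print(fx(s['tcp_pos']),s['tcp_pos'][2],s['ft_force'])
im=bot.snapshot('top')[:,:,::-1].copy(); cv2.imwrite('pics/t5.png',cv2.resize(im[165:265,190:320],None,fx=6,fy=6,interpolation=cv2.INTER_CUBIC))
E
```

```text
[0.10913478 0.00425785] 0.017636430374207517 [-0.04582839  0.50895778  0.16405972]
```

View pics/t5.png

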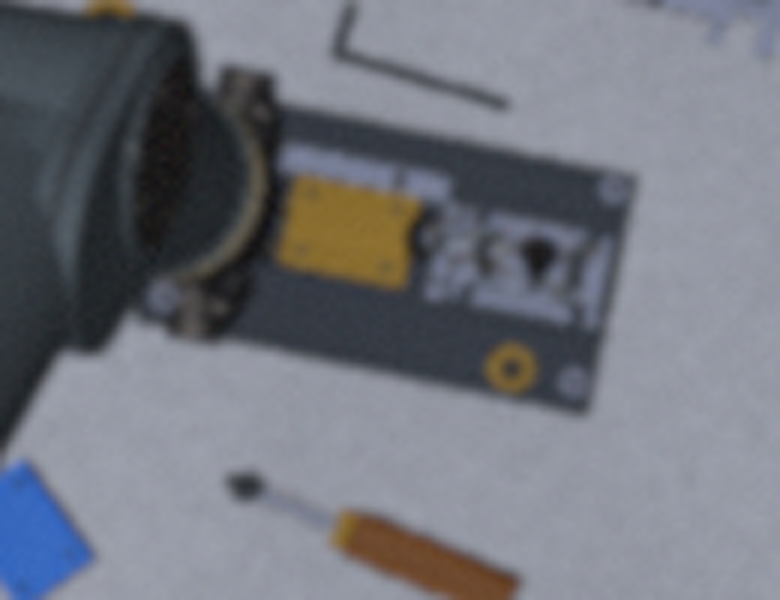

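Call:
{"api": "apply_moves", "payload": {"motion": [[[-0.8,-3.9,0],[0,0,0]],[[-0.6,-2.9,0],[0,0,0]],[[-0.4,-2.0,0],[0,0,0]],[[-0.3,-1.4,0],[0,0,0]],[[0,0,0],[0,0,0]]]}}

```text
time_s: 9.15
tcp_pos: [0.5759, 0.142, 0.0177]
tool_rot: [[0.194, 0.981, -0.028], [0.971, -0.196, -0.136], [-0.139, -0.001, -0.99]]
ft_force: [0.4, -0.3, -0.5]
width: 0.151
```

Call:
{"api": "apply_moves", "payload": {"motion": [[[-0.2,-1.0,0],[0,0,0]],[[-0.2,-1.0,0],[0,0,0]],[[0,0,0],[0,0,0]]]}}

```text
time_s: 9.45
tcp_pos: [0.5756, 0.1402, 0.0177]
tool_rot: [[0.194, 0.981, -0.028], [0.971, -0.196, -0.136], [-0.139, -0.001, -0.99]]
ft_force: [-0.6, 1.0, 0.0]
width: 0.152
```

Call:
{"api": "apply_moves", "payload": {"motion": [[[-0.2,-1.0,0],[0,0,0]],[[-0.2,-1.0,0],[0,0,0]],[[0,0,0],[0,0,0]]]}}

```text
time_s: 9.75
tcp_pos: [0.5757, 0.1398, 0.0177]
tool_rot: [[0.193, 0.981, -0.027], [0.972, -0.195, -0.134], [-0.137, -0.0, -0.991]]
ft_force: [2.2, 6.1, 0.6]
width: 0.152
```

Call:
{"api": "apply_moves", "payload": {"motion": [[[-0.2,-1.0,0],[0,0,0]],[[0,0,0],[0,0,0]]]}}

```text
time_s: 9.95
tcp_pos: [0.5757, 0.1397, 0.0177]
tool_rot: [[0.192, 0.981, -0.026], [0.972, -0.194, -0.133], [-0.135, -0.0, -0.991]]
ft_force: [2.3, 7.4, -0.0]
width: 0.15
```

Force rose at the stop. I'll back off and take a look.

Call:
{"api": "apply_moves", "payload": {"motion": [[[2,10,0],[0,0,0]],[[5,25,5],[7.8,-1.6,0]],[[6,30,40],[0,0,0]],[[0,20,50],[0,0,0]],[[0,0,50],[0,0,0]]], "gripper": 0}}

```text
time_s: 10.45
tcp_pos: [0.5871, 0.2234, 0.1593]
tool_rot: [[0.193, 0.981, -0.002], [0.981, -0.193, -0.0], [-0.001, -0.002, -1.0]]
ft_force: [1.3, 1.1, -0.7]
width: -0.002
```

Call:
{"api": "apply_moves", "payload": {"motion": [[[0,0,30],[0,0,0]],[[0,0,0],[0,0,0]]]}}

```text
time_s: 10.65
tcp_pos: [0.5902, 0.2205, 0.1934]
tool_rot: [[0.196, 0.981, 0.007], [0.981, -0.196, 0.002], [0.003, 0.006, -1.0]]
ft_force: [0.4, -0.2, 0.3]
width: 0.001
```

```bash
python3 - <<'E'
from h import *
import pickle
s=bot.get_state(); im=bot.snapshot('wrist')[:,:,::-1].copy(); cv2.imwrite('pics/w6.png',im); pickle.dump(s,open('w6.pkl','wb')); print(s['tcp_pos'],fx(s['tcp_pos']))
im=bot.snapshot('top')[:,:,::-1].copy(); cv2.imwrite('pics/t6f.png',im); cv2.imwrite('pics/t6.png',cv2.resize(im[165:265,190:320],None,fx=6,fy=6,interpolation=cv2.INTER_CUBIC))
im=bot.snapshot('scene')[:,:,::-1].copy(); cv2.imwrite('pics/s6.png',cv2.resize(im[180:270,240:370],None,fx=6,fy=6,interpolation=cv2.INTER_CUBIC))
E
```

```text
[0.59015521 0.22045461 0.19344541] [0.17864848 0.00598165]
```

View pics/w6.png

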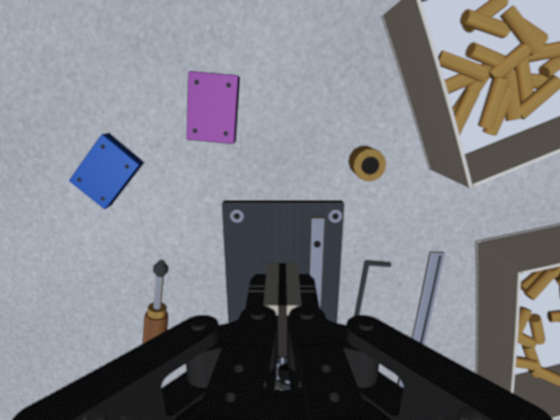

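View pics/t6.png

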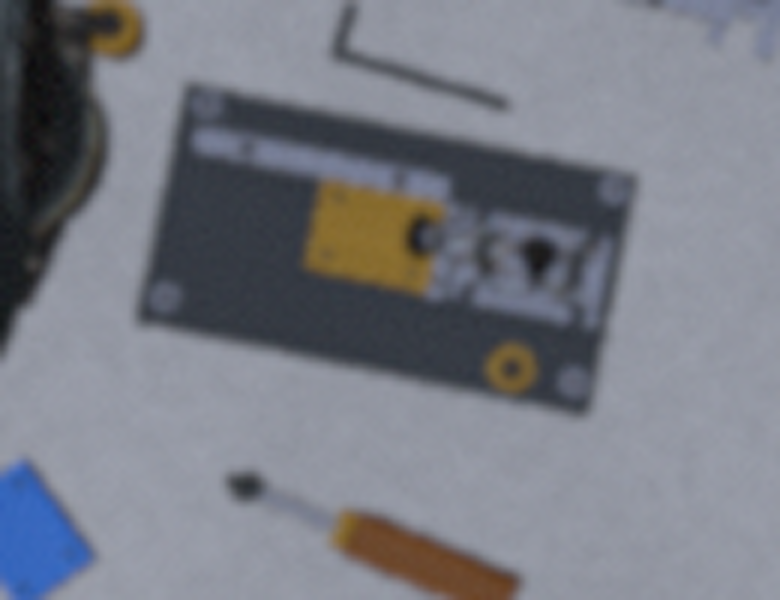

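View pics/s6.png

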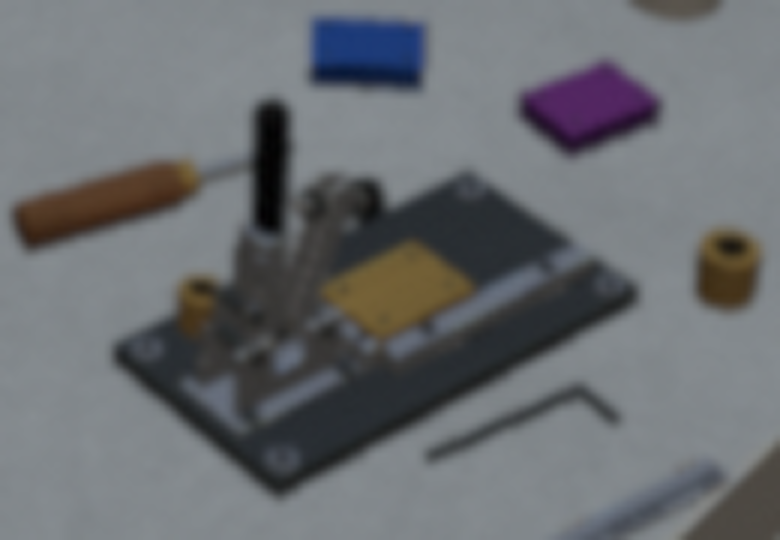

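```bash
python3 - <<'E'
from h import *
im=cv2.imread('pics/t6f.png'); c,r=blockrect(im,None,box=(235,190,268,218),cam='top'); print(r,fx(r[0]),r[2]-78.5)
im=cv2.imread('pics/top0.png'); c,r=blockrect(im,None,box=(215,190,268,222),cam='top'); print(r,fx(r[0]),r[2]-78.5)
E
```

```text
((0.5698436498641968, 0.1021619439125061), (0.05699268728494644, 0.04116373509168625), 79.03297424316406) [0.0586811  0.00230169] 0.5329742431640625
((0.5644834637641907, 0.152683824300766), (0.06098663806915283, 0.043610941618680954), 71.92839050292969) [0.10712009 0.01762671] -6.5716094970703125
```

The block reads about (58.7, 2.3) mm from the coarse top view, and contact said 55.6. It could have crept off the fence during the end push, so I'll do one gentle re-press in y, with the tool leaned away from the clamp.

Call:
{"api": "apply_moves", "payload": {"motion": [[[-26,-30,0],[-1,-4.9,0]],[[-26,-30,0],[-1,-4.9,0]],[[-25,-29,-30],[-1,-4.9,0]],[[0,0,-45],[0,0,0]],[[0,0,-45],[0,0,0]]]}}

```text
time_s: 11.3
tcp_pos: [0.5117, 0.1353, 0.07]
tool_rot: [[0.195, 0.95, 0.243], [0.981, -0.188, -0.049], [-0.001, 0.248, -0.969]]
ft_force: [1.9, 2.1, -0.8]
width: -0.001
```

Call:
{"api": "apply_moves", "payload": {"motion": [[[0,0,-30],[0,0,0]],[[0,0,-18],[0,0,0]],[[0,0,0],[0,0,0]]]}}

```text
time_s: 11.6
tcp_pos: [0.5134, 0.1345, 0.023]
tool_rot: [[0.188, 0.954, 0.234], [0.982, -0.181, -0.055], [-0.01, 0.24, -0.971]]
ft_force: [-0.1, 0.2, -0.0]
width: 0.001
```

```bash
python3 - <<'E'
from h import *
s=bot.get_state(); print(s['tcp_pos'],fx(s['tcp_pos']),s['ft_force'],s['tool_rot'].round(3).tolist())
E
```

```text
[0.51338898 0.134454   0.02303969] [0.07906963 0.06406101] [-0.07417468  0.19438266 -0.0236121 ] [[0.188, 0.954, 0.234], [0.982, -0.181, -0.055], [-0.01, 0.24, -0.971]]
```

Call:
{"api": "apply_moves", "payload": {"motion": [[[-1.4,-6.9,0],[0,0,0]],[[7.8,-1.6,-1],[0,0,0]],[[6.9,-1.4,0],[0,0,0]],[[4.9,-1.0,0],[0,0,0]],[[0,0,0],[0,0,0]]]}}

```text
time_s: 12.1
tcp_pos: [0.5359, 0.1257, 0.0269]
tool_rot: [[0.198, 0.95, 0.24], [0.98, -0.192, -0.05], [-0.002, 0.245, -0.969]]
ft_force: [-0.6, 0.2, 0.1]
width: -0.002
```

Call:
{"api": "apply_moves", "payload": {"motion": [[[2.9,-0.6,0],[0,0,0]],[[2.0,-0.4,0],[0,0,0]],[[1.0,-0.2,0],[0,0,0]],[[1.0,-0.2,0],[0,0,0]],[[0,0,0],[0,0,0]]]}}

```text
time_s: 12.6
tcp_pos: [0.5415, 0.1242, 0.0263]
tool_rot: [[0.197, 0.951, 0.238], [0.98, -0.19, -0.051], [-0.003, 0.243, -0.97]]
ft_force: [-0.5, -0.6, 0.3]
width: -0.0
```

The TCP sits at z = 26 mm, too high for the leaned tip edge. I'll back off and lower it.

Call:
{"api": "apply_moves", "payload": {"motion": [[[-8,1.6,0],[0,0,0]],[[-4,0.8,0],[0,0,0]],[[0,0,-6],[0,0,0]],[[0,0,0],[0,0,0]],[[0,0,0],[0,0,0]]]}}

```text
time_s: 13.1
tcp_pos: [0.5292, 0.1265, 0.0204]
tool_rot: [[0.197, 0.951, 0.238], [0.98, -0.19, -0.051], [-0.003, 0.243, -0.97]]
ft_force: [-0.8, -0.1, -0.0]
width: 0.002
```

Call:
{"api": "apply_moves", "payload": {"motion": [[[4.9,-1,0],[0,0,0]],[[3.9,-0.8,0],[0,0,0]],[[2.0,-0.4,0],[0,0,0]],[[1.0,-0.2,0],[0,0,0]],[[0,0,0],[0,0,0]]]}}

```text
time_s: 13.6
tcp_pos: [0.5414, 0.1241, 0.0203]
tool_rot: [[0.197, 0.951, 0.238], [0.98, -0.19, -0.051], [-0.003, 0.244, -0.97]]
ft_force: [0.7, -0.2, 0.1]
width: 0.0
```

Call:
{"api": "apply_moves", "payload": {"motion": [[[1.0,-0.2,0],[0,0,0]],[[1.0,-0.2,0],[0,0,0]],[[0,0,0],[0,0,0]]]}}

```text
time_s: 13.9
tcp_pos: [0.5434, 0.1238, 0.0203]
tool_rot: [[0.197, 0.951, 0.238], [0.98, -0.19, -0.051], [-0.003, 0.244, -0.97]]
ft_force: [-0.1, 0.4, -1.2]
width: 0.002
```

Call:
{"api": "apply_moves", "payload": {"motion": [[[1.0,-0.2,0],[0,0,0]],[[1.0,-0.2,0],[0,0,0]],[[0,0,0],[0,0,0]]]}}

```text
time_s: 14.2
tcp_pos: [0.5454, 0.1234, 0.0203]
tool_rot: [[0.197, 0.951, 0.238], [0.98, -0.19, -0.051], [-0.003, 0.244, -0.97]]
ft_force: [-0.3, 0.3, 0.5]
width: 0.0
```

Call:
{"api": "apply_moves", "payload": {"motion": [[[1.0,-0.2,0],[0,0,0]],[[0,0,0],[0,0,0]]]}}

```text
time_s: 14.4
tcp_pos: [0.5464, 0.1232, 0.0203]
tool_rot: [[0.197, 0.951, 0.238], [0.98, -0.19, -0.051], [-0.003, 0.244, -0.97]]
ft_force: [0.2, 0.8, 0.1]
width: -0.001
```

```bash
python3 - <<'E'
from h import *
s=bot.get_state(); print(s['tcp_pos'],fx(s['tcp_pos']),s['ft_force'])
im=bot.snapshot('scene')[:,:,::-1].copy(); cv2.imwrite('pics/s7.png',cv2.resize(im[180:270,240:370],None,fx=6,fy=6,interpolation=cv2.INTER_CUBIC))
E
```

```text
[0.5463744  0.12317484 0.02032083] [0.07459315 0.02948908] [0.15746423 0.77246958 0.06109778]
```

View pics/s7.png

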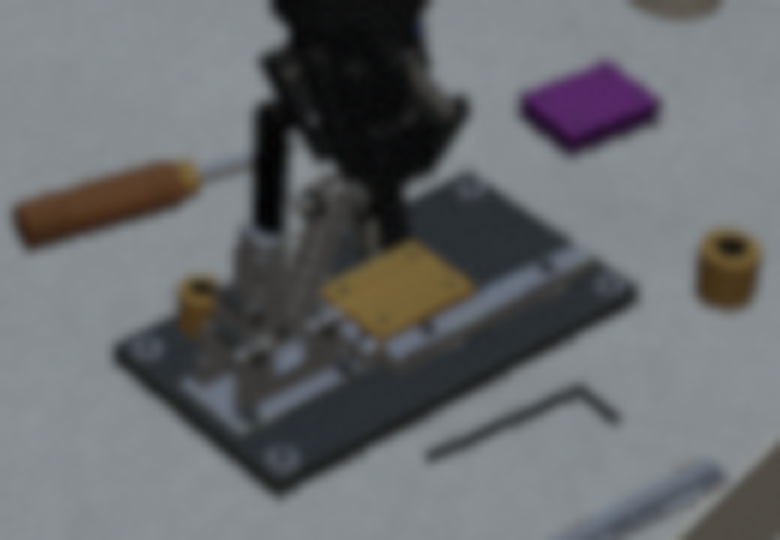

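Call:
{"api": "apply_moves", "payload": {"motion": [[[1.0,-0.2,0],[0,0,0]],[[1.0,-0.2,0],[0,0,0]],[[0,0,0],[0,0,0]]]}}

```text
time_s: 14.75
tcp_pos: [0.5483, 0.1228, 0.0203]
tool_rot: [[0.197, 0.951, 0.238], [0.98, -0.19, -0.051], [-0.003, 0.243, -0.97]]
ft_force: [-0.3, 0.1, 0.6]
width: 0.004
```

Call:
{"api": "apply_moves", "payload": {"motion": [[[1.0,-0.2,0],[0,0,0]],[[1.0,-0.2,0],[0,0,0]],[[0,0,0],[0,0,0]]]}}

```text
time_s: 15.05
tcp_pos: [0.549, 0.1227, 0.0199]
tool_rot: [[0.196, 0.952, 0.236], [0.981, -0.19, -0.05], [-0.003, 0.241, -0.97]]
ft_force: [-4.4, 1.4, 2.8]
width: -0.001
```

Contact became firm at once, so the block is on the fence. I'll retract and go up to the lever.

Call:
{"api": "apply_moves", "payload": {"motion": [[[-12,2.4,0],[0,0,0]],[[-20,4,10],[0,0,0]],[[0,0,45],[0,0,0]],[[0,0,48],[1.5,7.4,0]],[[0,0,48],[1.5,7.4,0]]]}}

```text
time_s: 15.55
tcp_pos: [0.5212, 0.1371, 0.1306]
tool_rot: [[0.189, 0.98, 0.071], [0.982, -0.189, 0.003], [0.016, 0.069, -0.997]]
ft_force: [2.2, 2.3, -1.8]
width: 0.0
```

Call:
{"api": "apply_moves", "payload": {"motion": [[[8,-16,30],[0,0,0]],[[12,-25,0],[0,0,0]],[[12,-25,0],[0,0,0]],[[8,-12,0],[0,0,0]],[[0,0,0],[0,0,0]]]}}

```text
time_s: 16.05
tcp_pos: [0.5642, 0.056, 0.1599]
tool_rot: [[0.193, 0.978, 0.077], [0.981, -0.194, 0.002], [0.017, 0.075, -0.997]]
ft_force: [0.4, 0.1, 0.1]
width: -0.0
```

```bash
python3 - <<'E'
from h import *
s=bot.get_state(); print(s['tcp_pos'],fx(s['tcp_pos']),s['ft_force'],s['tool_rot'].round(3).tolist())
im=bot.snapshot('scene')[:,:,::-1].copy(); cv2.imwrite('pics/s8.png',cv2.resize(im[150:270,240:370],None,fx=5,fy=5,interpolation=cv2.INTER_CUBIC))
E
```

```text
[0.56417354 0.05598776 0.15989693] [ 0.01230344 -0.00134768] [0.35043841 0.0618114  0.06417948] [[0.193, 0.978, 0.077], [0.981, -0.194, 0.002], [0.017, 0.075, -0.997]]
```

View pics/s8.png

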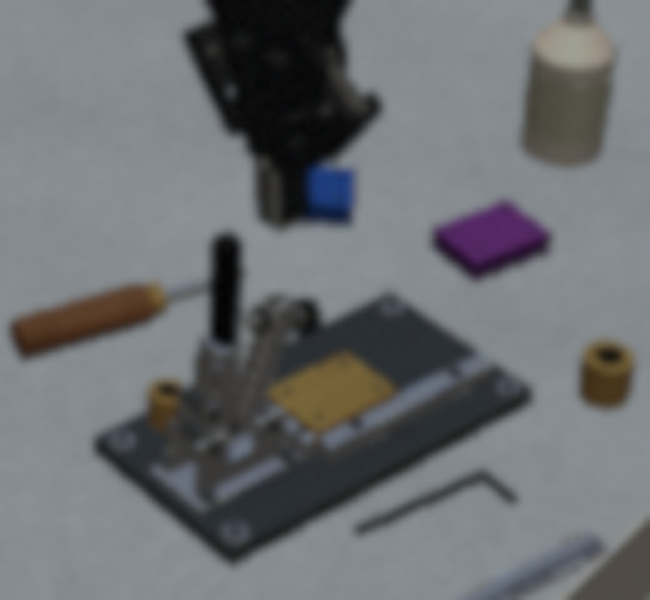

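```bash
python3 - <<'E'
from h import *
s=bot.get_state()
f=lambda p:((w2pix('scene',p)-[240,150])*5).round()
print(f(s['tcp_pos']), f([*wx(-.0245,0),.164]),f([*wx(-.0245,0),.168]),f([*wx(.045,0),.1]),f([*wx(.056,0),.028]))
E
```

```text
[277. 219.] [220. 237.] [220. 231.] [316. 290.] [323. 388.]
```

Call:
{"api": "apply_moves", "payload": {"motion": [[[-1,0,-10],[0.9,4.3,0]],[[-1.2,-4,-10],[-0.5,0,0]],[[-1,-4,-3],[0,0,0]],[[0,0,0],[0,0,0]]]}}

```text
time_s: 16.5
tcp_pos: [0.5593, 0.0498, 0.136]
tool_rot: [[0.192, 0.981, 0.0], [0.981, -0.192, 0.009], [0.009, -0.001, -1.0]]
ft_force: [-0.0, 0.1, 0.5]
width: -0.001
```

```bash
python3 - <<'E'
from h import *
s=bot.get_state(); print(s['tcp_pos'],fx(s['tcp_pos']),s['ft_force'],s['tool_rot'].round(3).tolist())
E
```

```text
[0.55925478 0.0498163  0.13599807] [0.00527523 0.00224194] [-0.03795543  0.05741096  0.47096508] [[0.192, 0.981, 0.0], [0.981, -0.192, 0.009], [0.009, -0.001, -1.0]]
```

Call:
{"api": "apply_moves", "payload": {"motion": [[[0.4,-8.2,0],[0,0,0]],[[-1.6,-7.8,0],[0,0,-1]],[[-1.6,-7.8,-1],[0,0,0]],[[-1.6,-7.8,0],[0,0,0]],[[-1.6,-7.8,0],[0,0,0]]]}}

```text
time_s: 17.0
tcp_pos: [0.5542, 0.0099, 0.1358]
tool_rot: [[0.209, 0.978, 0.001], [0.978, -0.209, 0.01], [0.01, -0.001, -1.0]]
ft_force: [-0.5, 0.1, 1.4]
width: 0.001
```

```bash
python3 - <<'E'
from h import *
s=bot.get_state(); print(s['tcp_pos'],fx(s['tcp_pos']),s['ft_force'])
im=bot.snapshot('scene')[:,:,::-1].copy(); cv2.imwrite('pics/s9.png',cv2.resize(im[150:270,240:370],None,fx=5,fy=5,interpolation=cv2.INTER_CUBIC))
E
```

```text
[0.55423312 0.00988889 0.13584102] [-0.03485178 -0.00079745] [-0.51405431  0.1014261   1.39050634]
```

View pics/s9.png

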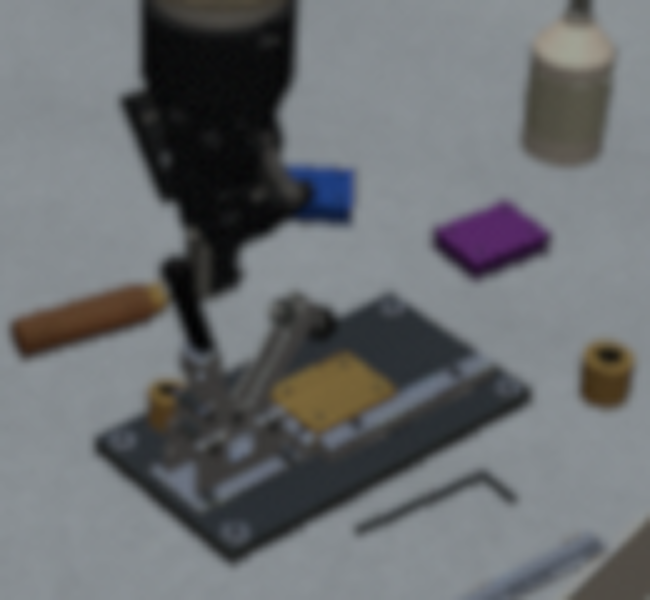

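The lever is swinging over and the arm is coming down. I'll continue along the arc.

Call:
{"api": "apply_moves", "payload": {"motion": [[[-1.4,-6.9,-1],[0,0,0]],[[-1.4,-6.9,-2],[0,0,0]],[[-1.2,-5.9,-3],[0,0,0]],[[-1.0,-4.9,-5],[0,0,0]],[[0,0,0],[0,0,0]]]}}

```text
time_s: 17.55
tcp_pos: [0.5487, -0.0147, 0.1239]
tool_rot: [[0.21, 0.978, -0.0], [0.978, -0.21, 0.01], [0.009, -0.002, -1.0]]
ft_force: [-1.3, 0.4, -0.3]
width: -0.0
```

```bash
python3 - <<'E'
from h import *
s=bot.get_state(); print(s['tcp_pos'],fx(s['tcp_pos']),s['ft_force'])
im=bot.snapshot('scene')[:,:,::-1].copy(); cv2.imwrite('pics/s10.png',cv2.resize(im[150:270,240:370],None,fx=5,fy=5,interpolation=cv2.INTER_CUBIC))
E
```

```text
[ 0.54870634 -0.01473436  0.12392433] [-0.06008258 -0.00029072] [-1.29817403  0.37946616 -0.30514272]
```

View pics/s10.png

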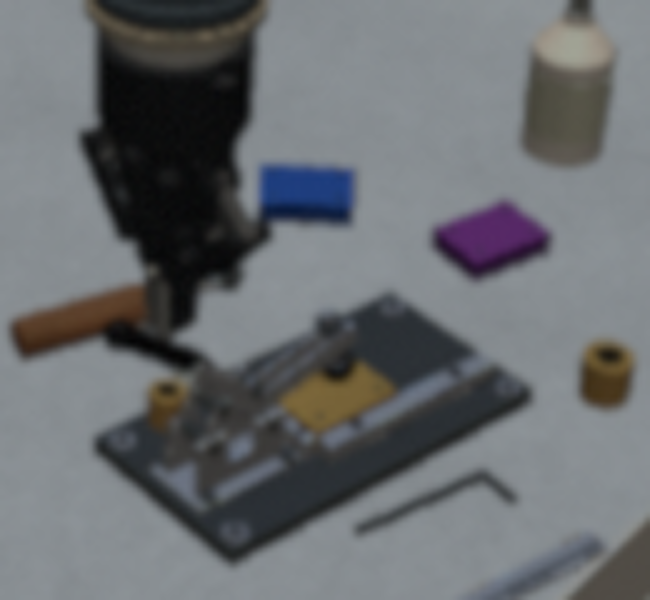

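Call:
{"api": "apply_moves", "payload": {"motion": [[[-0.6,-2.9,-5],[0,0,0]],[[-0.6,-2.9,-6],[0,0,0]],[[-0.6,-2.9,-6],[0,0,0]],[[-0.4,-2,-5],[0,0,0]],[[0,0,0],[0,0,0]]]}}

```text
time_s: 18.1
tcp_pos: [0.5472, -0.0245, 0.1021]
tool_rot: [[0.209, 0.978, 0.001], [0.978, -0.209, 0.01], [0.01, -0.002, -1.0]]
ft_force: [0.3, 3.7, 1.9]
width: -0.001
```

Call:
{"api": "apply_moves", "payload": {"motion": [[[-0.2,-1,-4],[0,0,0]],[[-0.2,-1,-4],[0,0,0]],[[0,0,-4],[0,0,0]],[[0,0,0],[0,0,0]]]}}

```text
time_s: 18.5
tcp_pos: [0.5462, -0.0267, 0.0899]
tool_rot: [[0.209, 0.978, -0.0], [0.978, -0.209, 0.01], [0.009, -0.002, -1.0]]
ft_force: [0.6, 0.3, 0.3]
width: 0.001
```

```bash
python3 - <<'E'
from h import *
s=bot.get_state(); print(fx(s['tcp_pos']),s['ft_force'])
im=bot.snapshot('scene')[:,:,::-1].copy(); cv2.imwrite('pics/s11.png',cv2.resize(im[150:270,240:370],None,fx=5,fy=5,interpolation=cv2.INTER_CUBIC))
E
```

```text
[-0.07229766 -0.00023641] [0.55140049 0.34131193 0.29153846]
```

View pics/s11.png

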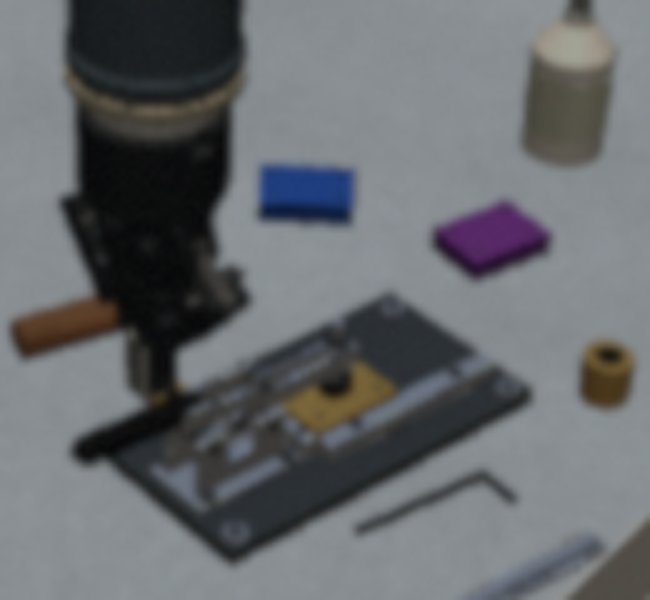

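The lever has snapped level with the foot on the block. A light press will confirm it's at the firm stop.

Call:
{"api": "apply_moves", "payload": {"motion": [[[0,0,-6],[0,0,0]],[[0,0,-4],[0,0,0]],[[0,0,-3],[0,0,0]],[[0,0,0],[0,0,0]]]}}

```text
time_s: 18.95
tcp_pos: [0.5465, -0.0266, 0.0772]
tool_rot: [[0.209, 0.978, 0.0], [0.978, -0.209, 0.01], [0.01, -0.002, -1.0]]
ft_force: [1.0, 0.1, 0.1]
width: -0.002
```

Call:
{"api": "apply_moves", "payload": {"motion": [[[0,0,-2],[0,0,0]],[[0,0,-2],[0,0,0]],[[0,0,0],[0,0,0]]]}}

```text
time_s: 19.25
tcp_pos: [0.5469, -0.0272, 0.0744]
tool_rot: [[0.209, 0.978, 0.002], [0.978, -0.209, 0.01], [0.01, -0.0, -1.0]]
ft_force: [-3.6, -0.1, 12.8]
width: 0.004
```

Firm stop at z = 74.5 mm, so the lever face is at its locked height. I'll retreat upwards and check.

Call:
{"api": "apply_moves", "payload": {"motion": [[[0,0,15],[0,0,0]],[[0,0,40],[0,0,0]],[[0,0,45],[0,0,0]],[[0,-20,40],[0,0,0]],[[-20,-40,0],[0,0,0]]]}}

```text
time_s: 19.75
tcp_pos: [0.531, -0.0858, 0.2185]
tool_rot: [[0.202, 0.979, 0.009], [0.979, -0.202, 0.009], [0.01, 0.007, -1.0]]
ft_force: [0.5, -2.2, -1.2]
width: 0.003
```

Call:
{"api": "apply_moves", "payload": {"motion": [[[-20,-40,0],[0,0,0]],[[-20,-40,0],[0,0,0]],[[-20,-30,0],[0,0,0]],[[0,0,0],[0,0,0]],[[0,0,0],[0,0,0]]]}}

```text
time_s: 20.25
tcp_pos: [0.4665, -0.1972, 0.2144]
tool_rot: [[0.211, 0.978, 0.002], [0.977, -0.211, 0.01], [0.01, -0.0, -1.0]]
ft_force: [0.6, -0.0, -0.2]
width: 0.004
```

```bash
python3 - <<'E'
from h import *
s=bot.get_state(); print(s['tcp_pos'],s['time_s'])
sc=bot.snapshot('scene')[:,:,::-1].copy(); cv2.imwrite('pics/s12f.png',sc)
t=bot.snapshot('top')[:,:,::-1].copy(); cv2.imwrite('pics/t12f.png',t)
a=cv2.resize(sc[180:270,240:340],None,fx=5,fy=5,interpolation=cv2.INTER_CUBIC)[:450]
cv2.imwrite('pics/s12.png',cv2.resize(sc[170:270,240:370],None,fx=6,fy=6,interpolation=cv2.INTER_CUBIC)); cv2.imwrite('pics/t12.png',cv2.resize(t[165:265,190:320],None,fx=6,fy=6,interpolation=cv2.INTER_CUBIC))
p=w2pix('scene',[*wx(-.118,0),.073]); print(((p-[240,170])*6).round())
c,r=blockrect(t,None,box=(235,190,268,218),cam='top'); print(fx(r[0]),r[1],r[2]-78.5)
d=cv2.absdiff(t,cv2.imread('pics/top0.png')).max(2); d=(cv2.GaussianBlur(d,(5,5),0)>25).astype(np.uint8)
n,l,st,_=cv2.connectedComponentsWithStats(d); print(st[1:][st[1:,4]>15])
E
```

```text
[ 0.46648656 -0.19719665  0.21438341] 20.25
[ 88. 417.]
[0.05916216 0.00173309] (0.057429004460573196, 0.041786376386880875) -0.685546875
[[  222   194    43    23   685]
 [  267   203     5     7    26]
 [  275   203    40    16   279]
 [  177   207   264   213 20094]
 [    0   367    36    28   773]
 [  309   402    13    18   135]
 [  299   409    10    11    75]]
```

View pics/s12.png

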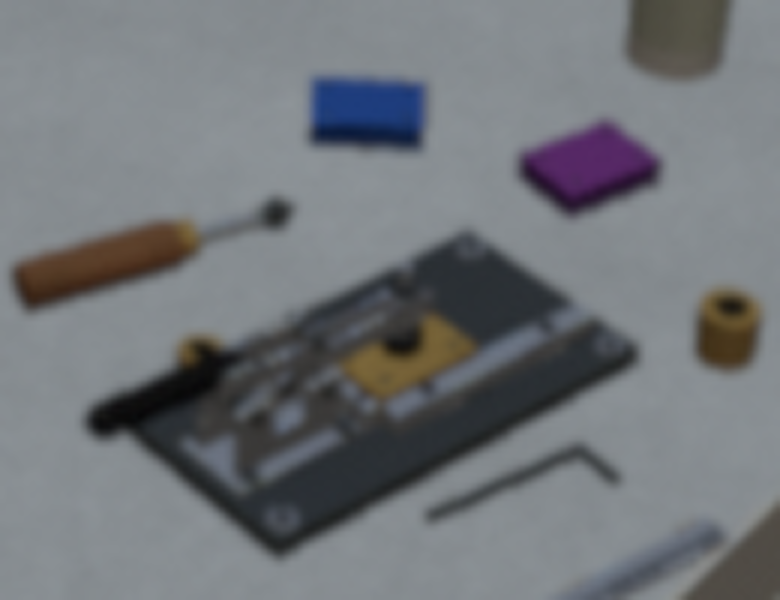

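View pics/t12.png

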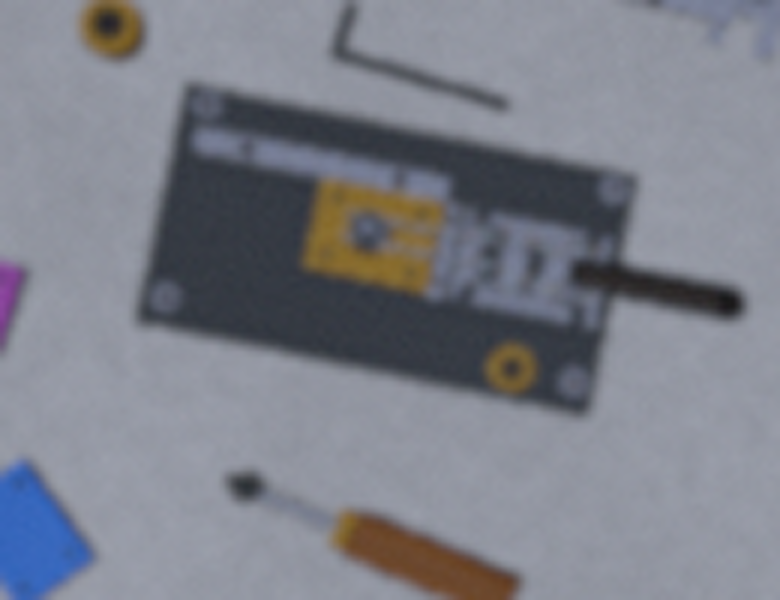

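The scene view shows the lever end at about (100,425), and a locked lever is predicted at (88,417), so they agree. The bystanders look unmoved. One closer wrist view will check the seat.

Call:
{"api": "apply_moves", "payload": {"motion": [[[16,36,15],[0,0,0]],[[16,36,15],[0,0,0]],[[16,36,10],[0,0,0]],[[16,36,0],[0,0,0]],[[16,36,0],[0,0,0]]]}}

```text
time_s: 20.85
tcp_pos: [0.5477, -0.0132, 0.2539]
tool_rot: [[0.205, 0.979, 0.001], [0.979, -0.205, 0.01], [0.01, -0.001, -1.0]]
ft_force: [-0.1, -0.1, -0.3]
width: -0.001
```

Call:
{"api": "apply_moves", "payload": {"motion": [[[0,0,0],[0,0,0]],[[0,0,0],[0,0,0]]]}}

```text
time_s: 21.05
tcp_pos: [0.547, -0.0143, 0.2532]
tool_rot: [[0.204, 0.979, -0.0], [0.979, -0.204, 0.009], [0.009, -0.002, -1.0]]
ft_force: [-0.1, -0.6, 0.1]
width: -0.003
```

```bash
python3 - <<'E'
from h import *
import pickle
s=bot.get_state(); im=bot.snapshot('wrist')[:,:,::-1].copy(); cv2.imwrite('pics/w13.png',im); pickle.dump(s,open('w13.pkl','wb')); print(s['tcp_pos'],fx(s['tcp_pos']))
E
```

```text
[ 0.54703853 -0.01434771  0.253181  ] [-0.0600362  0.0014207]
```

View pics/w13.png

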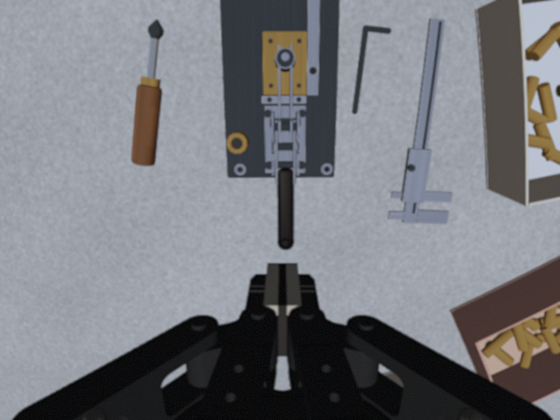

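```bash
python3 - <<'E'
from h import *
import pickle
s=pickle.load(open('w13.pkl','rb')); im=cv2.imread('pics/w13.png')
c,r=blockrect(im,s,box=(250,20,312,110)); print(fx(r[0]),r[1],r[2]-78.5)
print('plate corners',fx(onz('wrist',(228,177),.012,s)),fx(onz('wrist',(334,177),.012,s)),'lever',fx(onz('wrist',(286,244),.073,s)))
cv2.imwrite('pics/w13c.png',cv2.resize(im[15:185,210:350],None,fx=3.5,fy=3.5,interpolation=cv2.INTER_CUBIC))
E
```

```text
[ 0.05665026 -0.00063095] (0.059336062520742416, 0.04215062037110329) -0.6508941650390625
plate corners [-0.06076516  0.06251982] [-0.06134025 -0.05583106] lever [-0.11634449 -0.00161975]
```

View pics/w13c.png

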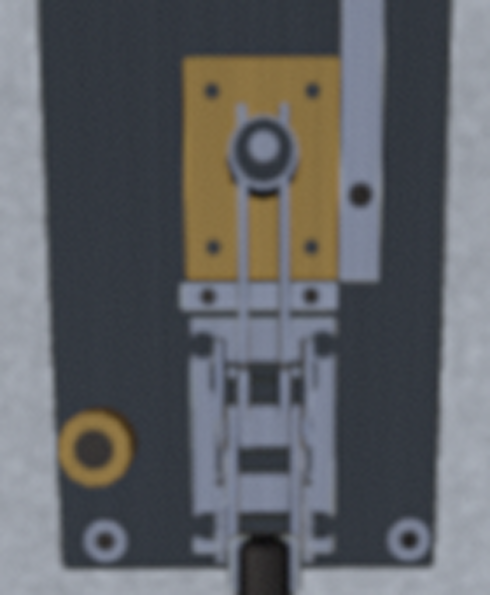

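The wrist close-up shows the block flush against both the end stop and the fence. It reads (56.7, -0.6) mm and about 0.01 rad from square. The foot is on the block and the lever is locked, with its end at x = -116 mm. The robot is clear, so I'll hand in.

```bash
python3 - <<'E'
from bench import bot
print(bot.get_state()['ft_force']); print(bot.job_done())
E
```

```text
[-0.17123775 -0.05501944 -0.08015985]
the job is handed in; nothing more can be done
None
```

The brass block is seated against the fence and the end stop, the clamp is snapped into lock on it, and the job is handed in (about 21 s of the 58 s used). I pushed the block to the fence, then along it to the stop. I pressed it against the fence once more, then swung the lever over until it snapped and lightly pressed it against its firm stop (about 13 N).

**Block:** the last wrist view puts it at (56.7, -0.6) mm in the fixture frame and about 0.01 rad from square, inside the limits.

**Clamp:** the lever is level, with its pushed face at about 74.5 mm, and the foot rests on the block. I could not measure the foot's force on the block directly.

**Bystanders and robot:** the other things look unmoved in the scene, top and wrist views. I did not measure each one, and the arm hid part of the final top view. The robot was clear of everything at hand-in.

**Disagreements and slips:**
- The coarse top view read the block at (59.2, 1.7) mm, with x just past the 59 mm limit. Its pixels are about 3 mm and the foot hides part of the block, so I trusted the closer wrist view and the contact readings.
- During the second press on the fence my first approach was too high (z = 26 mm). I backed off and lowered the tool before touching the block.

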